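# Reset the prop strut of a tilting motherboard tray

### The job

The motherboard tray of this open test bench needs propping up: press the strut's spring button flush and slide the strut's outer tube one hole further out (longer), until the button has snapped out through that next hole. Then pull the upright tray over towards the strut and lower it gently, never letting it drop, until it rests on the strut's rubber tip, and let go. Leave the tools lying around the bench alone.

Things in the scene. Friction and masses are not known exactly. Their poses are not given: they have to be found in the camera images.
- bench: Fixed black steel base plate, 360 (x) by 300 (y) by 12 mm. Origin: on the table, 10 mm towards -x from the plate's centre; x points from the strut's foot to the tray, z up; x points to the robot's right (-y), turned up to 0.35 rad either way.
- crossbar (a point): Middle of a fixed aluminium crossbar, 12 mm thick, along bench y between two 12 mm posts at y = -137 and +137 mm, running over the strut 40 mm further along bench x and 105 mm higher than the button. A tool held upright over the button hits it; one leaning back square to the strut (35 degrees) passes.
- button_top (a point): Top of the strut's domed steel snap button, 10 mm across, 6 mm proud of the outer tube's side; 18 mm from the strut's centre line. x: up along the strut (35 degrees above level, rising towards the tray); y: out of the button, level; z: square to the strut, up and back. The button stays with the fixed inner post. Pinching the tube across it presses it flush (5 N) and holds the tube too.
- button (a joint): How far the button is pressed, m: 0 out (locked in a hole), 0.006 flush with the outer tube, 0.008 while hidden under the tube's wall between holes. It springs out by itself when a hole comes over it.
- sleeve (a joint): How far the square outer tube (aluminium, 24 by 24 by 147 mm) is slid out up the strut, m. Starts at 0; holes at 0, 0.03 and 0.06, 12 mm wide (1 mm play either way). Moves only with the button about flush; friction 1.5 N, plus some 10 N as the hole's edge drives the dome under. At the start it reaches from 75 mm below to 72 mm above the button.
- strut_tip (a point): Outermost point of the strut's round rubber tip (24 mm across), on the strut's centre line; axes as button_top. Moves with the outer tube.
- tray_bar (a point): Middle of the round steel grab bar along the tray's top: 12 mm thick, 190 mm long, 275 mm from the hinge, 34 mm free between it and the panel. y along the bar, z from hinge to bar, x to the tray's far face, which carries the motherboard.
- tray_hinge (a point): Middle of the hinge line (along bench y) at the tray's lower edge, 30 mm above the table, at bench x = 130 mm. The tray is a black steel panel 240 mm wide, 6 mm thick, about 0.7 kg. Axes turn with the tray.
- tray (a joint): Lean of the tray, rad: 0 upright, positive over towards the strut, negative back (stop at -0.18). Starts at -0.12 to -0.02, where the stiff hinge keeps it; past about 0.15 it falls if let go. It meets the strut's tip at about 0.58 with the strut one hole longer (0.38 two holes longer; at the first hole it runs to its stop at 0.69).
- screwdriver: Loose screwdriver, 170 mm long, lying beside the bench; bystander. Origin on its underside.
- magnet_stand: Loose steel stand, round foot 52 mm, 64 mm tall, beside the bench; bystander. Origin centre of its underside.
- screw_tray: Loose grey divided screw tray, 90 by 70 by 22 mm, beside the bench; bystander. Origin centre of its underside.

How it is judged:
On the way, in this order (a step that is already met when the one before it is completed fails the run):
1. the snap button is pressed about flush, the tray still standing up (value of joint button above 0.0045 m and value of joint tray below 0.3 rad), for 0.05 s.
2. the strut is one hole longer and its button has snapped out there, the tray still standing up (value of joint sleeve between 0.027 and 0.033 m and value of joint button below 0.0015 m and value of joint tray below 0.3 rad), for 0.2 s.
At the end, for the whole second after the job is handed in: The strut's outer tube is locked one hole further out (30 mm, within 3 mm) with its button out (within 1.5 mm), and the tray rests on the strut's tip (lean 0.54 to 0.615 rad), released and at rest (value of joint sleeve between 0.027 and 0.033 m and value of joint button below 0.0015 m and value of joint tray between 0.54 and 0.615 rad and contact force between tray and sleeve above 0.2 N and velocity of joint tray below 0.05 rad/s); the robot touches nothing.
It fails at once if the tray drops or is slammed (turns faster than 1.1 rad/s) (velocity of joint tray above 1.1 rad/s or velocity of joint tray below -1.5 rad/s).
It fails at once if a bystander is moved by more than 30 mm (distance of any of screwdriver, magnet_stand, screw_tray from where it was at the start of the episode above 0.03 m).
It also fails if it takes over 58 s, if anything falls off the work surface, if the arm or the gripper's body presses on something with over 40 N, if the wrist force passes 120 N, or if a joint passes its speed limit or range.

### The arm

A 6-joint arm with a two-finger parallel gripper is mounted at the origin on the work surface. World frame = base frame: x ahead of the robot, y to its left, z up, the work surface at z = 0. Lengths are in m, angles in rad, forces in N, time in s.
With the tool pointing down it reaches from about 0.35 to 0.775 m from the base axis. Payload 7.3 kg.
Tool frame: the origin (TCP) lies midway between the tips of the shut fingers; the grasp point (between the pads) lies 19 mm behind it (robot.tcp_to_grasp is the distance from the TCP to the grasp point, in m); z points along the fingers, y is the direction in which the jaws open and shut (so a half turn about z gives the same grasp; the last joint's range is limited). The gripper opens to 92 mm and grips with 3 to 60 N. Pads are 19 mm wide; open, the fingers measure 130 mm over their backs; the gripper's body (75 mm by 190 mm) begins 47 mm behind the grasp point.
Start: joints at [-1.321, 0.342, 1.524, -0, 1.275, -0.146], TCP at [0.202, -0.484, 0.227] pointing down, gripper open.
Joint ranges: [-2.53, 2.53], [-0.77, 2.02], [0.04, 2.7], [-1, 4.14], [0.28, 2.66], [-3.11, 3.11]. Speed limits (rad/s): [2.57, 2.57, 3.14, 3.14, 3.14, 3.14].

### API

Orientations are given as [roll, pitch, yaw] about the fixed x, y, z axes, in that order (R = Rz(yaw) Ry(pitch) Rx(roll)).
In Python, from cell import status, read_camera, camera_info, ticket, robot gives the robot as it stands.
- The arm moves only by the tool jog_arm, never from a script. Its argument "plan" is a list that holds one entry, the list of rows, each a list of 7 numbers: the shift along the tool's x, y, z each as a share of 0.05 m, from -1 to 1, then the turn, a rotation vector about the tool's x, y, z each as a share of 0.15 rad, from -1 to 1, then the opening, from 0 (shut) to 1 (fully open). In form: [[[x, y, z, wx, wy, wz, hand], ...]]. A call has 1 to 20 rows; each row shifts and turns the commanded pose from where the row before left it, along the tool's axes as they then stand; what a row does not reach is not made up. A row lasts 1/8 s, in which the tool goes at most 62.5 mm and 10.7 degrees, less where a joint would pass 70% of its speed; a pose out of reach is approached as far as the arm can. A call with a number of a shift or a turn outside -1 to 1 is refused whole. A call with a gripper value outside its range is refused whole. The fingers move at their own pace and stop on an object; "squeeze" is the grip in N (left out, the last holds). Time passes only in rows, so rows that do not move let the fingers close. It gives the time, the measured TCP pose, the force and the opening at its end, in the units of the state.
- status.observe(): the state, without advancing time (a new reading comes with each control period).
- read_camera(name): name is "scene" or "top" or "wrist"; returns (picture, depth): 420x560x3 uint8, red, green, blue; 420x560 float32, m along the optical axis (not along the pixel's ray), 0 where there is no reading.
- camera_info(name): a dict with "mtx" (3x3 intrinsics, pixels), "world_to_cam" (4x4, takes a point from world to camera coordinates). Camera axes: x right, y down, z forward; pixel columns grow to the right and rows downward; lengths in m; the calibration is good to about 2 mm. A picture is of the moment at which its call begins: read the wrist's pose just before it. camera_info takes no time and is no camera call; for the wrist camera it gives the pose at the moment of the call.
- ticket.hand_in(): hands the job in, once; it reports no verdict.
The state is a dict: "time": time; "qpos": joint angles; "qvel": joint speeds; "joint_efforts": joint torques, N m; "tool_pos": TCP position; "tool_rot": TCP orientation; "contact_force": force on the tool from outside, world axes, zero at the start; "torque": the same for the moment, N m; "opening": finger opening in m.
Only numpy, scipy, OpenCV 4.12 (cv2) and the standard library are available. Lean on these libraries where they do the work, as an engineer would, in place of code of your own. Each camera call takes 0.05 s, during which the arm holds its last target.

## Working session

There is one attempt and no reset: what is moved stays moved. The work goes in short steps, Python scripts to look and compute and a tool call to move; the robot and the scene stay as the last step left them, time stands still between calls to the robot, and variables do not carry over. Pictures are saved under pics/ and viewed, and the job is handed in when it is done.

Besides the shell and the picture viewer there is one more tool, called as a command line: name --argument value ..., lists and objects as JSON in quotes. jog_arm: Moves the arm, as the interface text tells. Its arguments: {"type":"object","properties":{"plan":{"type":"array"},"squeeze":{"type":"number"}},"required":["plan"]}

```bash
mkdir -p pics; ls
python3 - <<'E'
from cell import status, read_camera, camera_info, robot
import cv2,numpy as np
print(status.observe()); print(robot.tcp_to_grasp, dir(robot))
for n in ["scene","top","wrist"]:
    c=camera_info(n); p,d=read_camera(n)
    np.savez(f"pics/{n}0.npz",p=p,d=d,K=c["mtx"],T=c["world_to_cam"])
    cv2.imwrite(f"pics/{n}0.png",p[:,:,::-1]); print(n,np.round(c["mtx"],1).tolist(),np.round(c["world_to_cam"],3).tolist())
E
```

```text
pics
{'time': 0.0, 'qpos': array([-1.32099902e+00,  3.42732123e-01,  1.52498436e+00, -1.80198833e-05,
        1.27543494e+00, -1.45984906e-01]), 'qvel': array([-7.70004871e-04,  5.45549860e-06,  2.14278660e-04,  9.36320278e-04,
       -8.13973306e-04, -1.00393339e-04]), 'joint_efforts': array([-1.48338622e-03, -4.31247175e+01, -2.44224304e+01,  7.15863495e-02,
        5.58611273e-02, -1.08374181e-04]), 'tool_pos': array([ 0.20232495, -0.48400941,  0.2260515 ]), 'tool_rot': array([-3.14004796e+00, -2.09701108e-04,  3.95787307e-01]), 'contact_force': array([0.63987394, 0.64984823, 1.06551645]), 'torque': array([-0.00103488, -0.06348662,  0.01134206]), 'opening': 0.09168651222475986}
0.0188 ['IKError', '__class__', '__delattr__', '__dict__', '__dir__', '__doc__', '__eq__', '__format__', '__ge__', '__getattribute__', '__getstate__', '__gt__', '__hash__', '__init__', '__init_subclass__', '__le__', '__lt__', '__module__', '__ne__', '__new__', '__reduce__', '__reduce_ex__', '__repr__', '__setattr__', '__sizeof__', '__str__', '__subclasshook__', '__weakref__', 'tcp_to_grasp']
scene [[412.6, 0.0, 283.4], [0.0, 412.6, 215.0], [0.0, 0.0, 1.0]] [[-0.347, 0.938, -0.004, 0.12], [0.786, 0.288, -0.547, -0.393], [-0.512, -0.192, -0.837, 1.471], [0.0, 0.0, 0.0, 1.0]]
top [[514.9, 0.0, 287.2], [0.0, 514.9, 213.5], [0.0, 0.0, 1.0]] [[-0.024, -1.0, -0.01, 0.105], [-0.997, 0.025, -0.075, 0.612], [0.076, 0.008, -0.997, 1.369], [0.0, 0.0, 0.0, 1.0]]
wrist [[362.1, 0.0, 275.6], [0.0, 362.1, 207.5], [0.0, 0.0, 1.0]] [[0.385, -0.923, -0.001, -0.524], [-0.893, -0.372, 0.252, -0.03], [-0.233, -0.096, -0.968, 0.39], [0.0, 0.0, 0.0, 1.0]]
```

View pics/scene0.png

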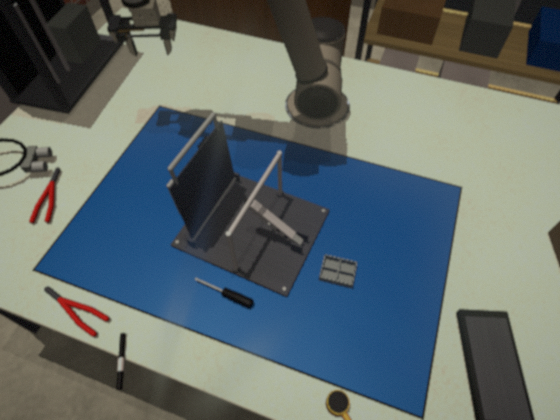

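View pics/top0.png

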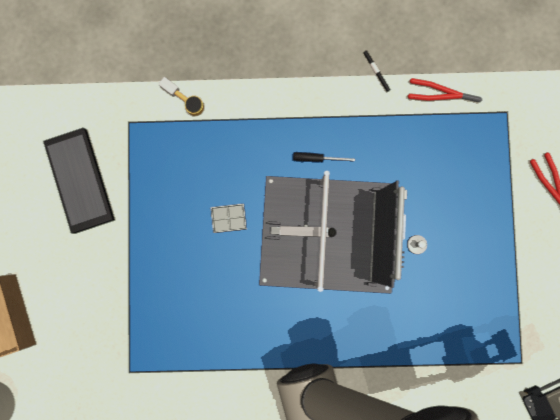

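View pics/wrist0.png

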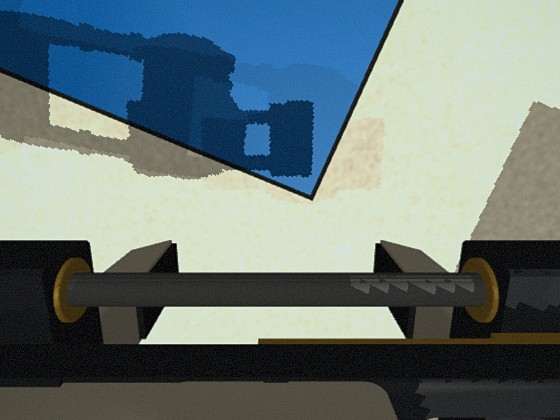

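```bash
cat > h.py <<'E'
import numpy as np,cv2
def load(n):
    z=np.load(f"pics/{n}.npz"); return z["p"],z["d"],z["K"],z["T"]
def cloud(d,K,T):
    v,u=np.mgrid[:d.shape[0],:d.shape[1]]
    P=np.stack([(u-K[0,2])/K[0,0]*d,(v-K[1,2])/K[1,1]*d,d],-1)
    R,t=T[:3,:3],T[:3,3]
    return (P-t)@R
def ray(u,v,K,T,z):
    R,t=T[:3,:3],T[:3,3]; o=-R.T@t; r=R.T@np.array([(u-K[0,2])/K[0,0],(v-K[1,2])/K[1,1],1])
    return o+r*(z-o[2])/r[2]
def proj(P,K,T):
    c=np.atleast_2d(P)@T[:3,:3].T+T[:3,3]; return (c[:,:2]/c[:,2:])@np.diag([K[0,0],K[1,1]])+K[:2,2]
E
python3 - <<'E'
from h import *
p,d,K,T=load("top0"); W=cloud(d,K,T)
a=p[160:310,240:440]; cv2.imwrite("pics/topz.png",cv2.resize(a[:,:,::-1],None,fx=4,fy=4,interpolation=cv2.INTER_CUBIC))
q=load("scene0"); a=q[0][100:300,150:350]; cv2.imwrite("pics/scenez.png",cv2.resize(a[:,:,::-1],None,fx=3,fy=3,interpolation=cv2.INTER_CUBIC))
m=(W[...,2]>.004)&(W[...,2]<.02)&(p.max(2)<110); m[:165]=0;m[300:]=0;m[:,:250]=0;m[:,410:]=0
m=cv2.morphologyEx(m.astype(np.uint8),cv2.MORPH_CLOSE,np.ones((9,9)))
pts=W[m>0]; pts=pts[np.abs(pts[:,2]-.012)<.01]
r=cv2.minAreaRect(pts[:,:2].astype(np.float32)); print(r,cv2.boxPoints(r))
print([ray(u,v,K,T,.012).round(4) for u,v in [(271,182),(265,281),(387,288)]])
E
```

```text
((0.559632420539856, -0.018210023641586304), (0.3558425307273865, 0.29436609148979187), 85.30081939697266) [[ 0.39836806 -0.18347536]
 [ 0.6917446  -0.20759107]
 [ 0.7208968   0.14705531]
 [ 0.42752022  0.17117102]]
[array([0.7026, 0.1326, 0.012 ]), array([0.4337, 0.1546, 0.012 ]), array([ 0.4073, -0.1735,  0.012 ])]
```

View pics/topz.png

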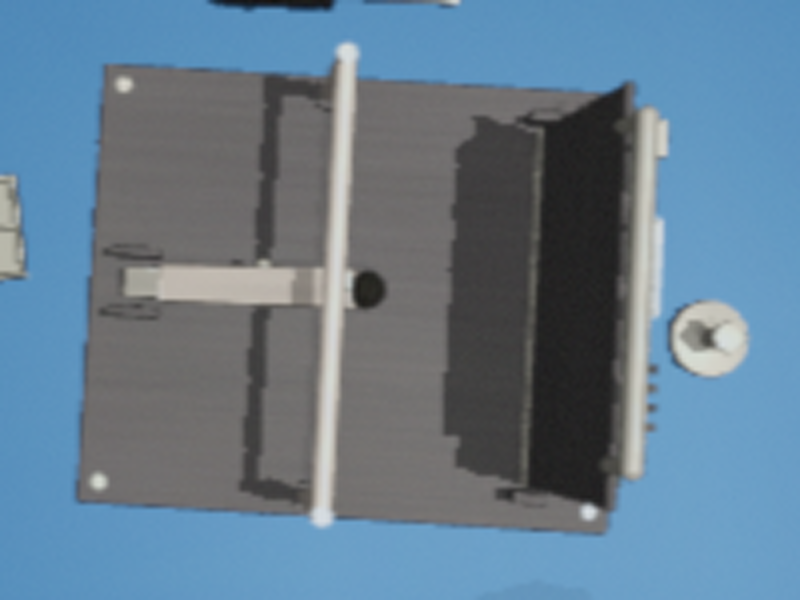

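View pics/scenez.png

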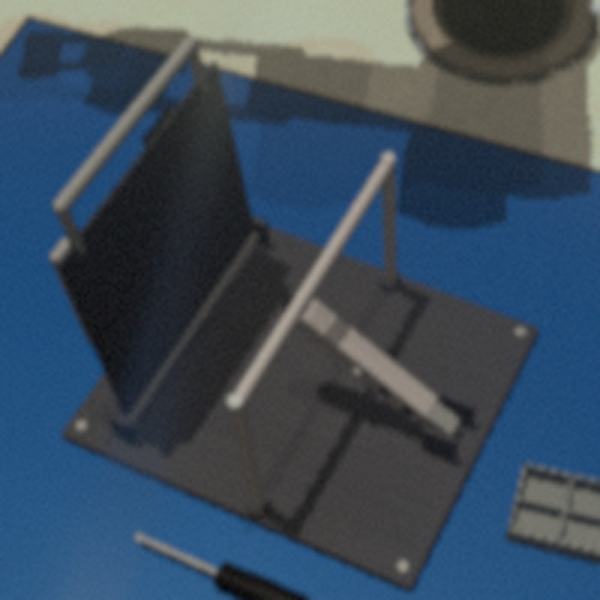

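```bash
cat >> h.py <<'E'
def tri(obs):
    A=[];b=[]
    for (u,v),K,T in obs:
        R,t=T[:3,:3],T[:3,3]; o=-R.T@t; r=R.T@np.array([(u-K[0,2])/K[0,0],(v-K[1,2])/K[1,1],1]); r/=np.linalg.norm(r)
        M=np.eye(3)-np.outer(r,r); A.append(M); b.append(M@o)
    A=np.vstack(A);b=np.hstack(b); x,*_=np.linalg.lstsq(A,b,rcond=None); return x,np.linalg.norm(A@x-b)
th=np.deg2rad(-94.64); ex=np.array([np.cos(th),np.sin(th),0]); ey=np.array([-np.sin(th),np.cos(th),0]); O=np.array([.5558,-.0105,0])
def tob(P): Q=np.asarray(P)-O; return np.stack([Q@ex,Q@ey,Q[...,2]],-1)
def tow(B): B=np.asarray(B); return O+B[...,:1]*ex+B[...,1:2]*ey+B[...,2:3]*np.array([0,0,1.])
E
python3 - <<'E'
from h import *
p,d,K,T=load("top0"); s=load("scene0"); 
for n,a,b in [("button",(240+263/4,160+263/4),(150+357/3,100+371/3)),("cb+",(240+347/4,160+50/4),(150+234/3,100+400/3)),("cb-",(240+322/4,160+517/4),(150+388/3,100+157/3)),
 ("bar+",(240+648/4,160+110/4),(150+62/3,100+205/3)),("bar-",(240+633/4,160+476/4),(150+192/3,100+43/3))]:
    x,e=tri([(a,K,T),(b,s[2],s[3])]); print(n,x.round(4),e.round(4),tob(x).round(4))
W=cloud(d,K,T);B=tob(W)
for n,(u,v) in {"strut1":(160+120*0+130,231),"btn":(306,226)}.items(): print(n,B[v,u].round(4))
# strut top face points
m=np.zeros(d.shape,bool); m[226:236,278:315]=1
m&=(p.min(2)>140); print("top face"); q=B[m]; 
for x0 in np.arange(-.14,-.02,.01):
    k=np.abs(q[:,0]-x0)<.005
    if k.any(): print(round(x0,3),k.sum(),np.median(q[k],0).round(4),q[k,1].min().round(4),q[k,1].max().round(4))
# tip dark disc
print("tip",tob(tri([((240+369/4,160+289/4),K,T)]*1)[0]) , B[232,332].round(4))
for v in (205,225,245,265): print([B[v,u].round(3).tolist() for u in (318,320,322,324,326)][2], [B[v,u].round(3).tolist() for u in (396,398,400,402,404)])
E
```

```text
button [0.5761 0.0437 0.0903] 0.0012 [-0.0556  0.0158  0.0903]
cb+ [ 0.6957 -0.0066  0.2005] 0.001 [-0.0152  0.1391  0.2005]
cb- [0.4212 0.0161 0.1972] 0.0012 [-0.0156 -0.1363  0.1972]
bar+ [ 0.6415 -0.1584  0.3091] 0.0029 [0.1405 0.0974 0.3091]
bar- [ 0.4465 -0.1453  0.301 ] 0.0011 [ 0.1432 -0.098   0.301 ]
strut1 [-0.0945  0.0011  0.0744]
btn [-0.0541  0.0157  0.0882]
top face
-0.13 7 [-0.1267  0.0032  0.049 ] -0.0051 0.011
-0.12 34 [-0.119   0.0029  0.0568] -0.0076 0.0138
-0.11 28 [-0.1101  0.0033  0.0631] -0.0073 0.0115
-0.1 29 [-0.1001  0.0009  0.0699] -0.0071 0.0115
-0.09 32 [-0.0899  0.0014  0.0763] -0.0538 0.0118
-0.08 34 [-0.0795  0.0016  0.0852] -0.0089 0.0121
-0.07 36 [-0.0701  0.0017  0.09  ] -0.0087 0.0122
-0.06 37 [-0.0593  0.0021  0.0976] -0.0083 0.0153
-0.05 36 [-0.0506  0.0024  0.105 ] -0.0079 0.0157
-0.04 30 [-0.0412  0.0038  0.1119] -0.0077 0.0128
tip [0.01902071 0.0062687  0.02311491] [0.009  0.0015 0.1474]
[-0.012, 0.079, 0.011] [[0.14, 0.065, 0.265], [0.147, 0.067, 0.248], [0.14, 0.061, 0.309], [0.144, 0.061, 0.308], [0.214, 0.093, -0.0]]
[-0.019, 0.014, 0.197] [[0.141, 0.02, 0.269], [0.138, 0.018, 0.306], [0.141, 0.018, 0.309], [0.146, 0.018, 0.308], [0.172, 0.025, 0.205]]
[-0.017, -0.033, 0.197] [[0.145, -0.024, 0.254], [0.138, -0.025, 0.311], [0.143, -0.025, 0.31], [0.148, -0.025, 0.306], [0.218, -0.016, 0.001]]
[-0.014, -0.079, 0.196] [[0.137, -0.068, 0.304], [0.14, -0.068, 0.31], [0.144, -0.068, 0.312], [0.214, -0.071, 0.002], [0.22, -0.071, 0.003]]
```

Run:
```python
from h import *
from scipy.spatial.transform import Rotation as Ro
p,d,K,T=load("wrist0"); c=-T[:3,:3].T@T[:3,3]
R=Ro.from_euler("xyz",[-3.14,0,.3958]).as_matrix(); t=np.array([.2023,-.484,.226])
print("cam in tool",(R.T@(c-t)).round(4),"fwd",(R.T@T[2,:3]).round(3)); print(tob(t).round(4))
n=np.array([-np.sin(.6109),0,np.cos(.6109)]); b=np.array([-.055,.001,.087])
print("pre tcp", b+n*(.15-.019), tow(b+n*(.15-.019)))
```

```text
cam in tool [ 0.0682 -0.0005 -0.1583] fwd [-0.252  0.001  0.968]
[ 0.5005 -0.314   0.226 ]
pre tcp [-0.13014224  0.001       0.19430631] [0.56732455 0.11913483 0.19430631]
```

jog_arm --plan '[[[0,0,-0.46,0,0,-0.73,1],[0,0,-0.46,0,0,-0.73,1],[0,0,-0.46,0,0,-0.73,1],[0,0,-0.46,0,0,-0.73,1],[0,0,-0.46,0,0,-0.73,1],[0,0,-0.46,0,0,-0.73,1],[0,0,-0.46,0,0,-0.73,1],[0,0,-0.46,0,0,-0.73,1],[0,0,-0.46,0,0,-0.73,1],[0,0,-0.46,0,0,-0.73,1]]]'

```text
time: 1.4
tool_pos: [0.2024, -0.4843, 0.4572]
tool_rot: [-3.141, -0.001, 1.494]
contact_force: [0.3, -0.2, -0.5]
opening: 0.0919
```

jog_arm --plan '[[[0.63,0.315,0,0,0,0,1],[0.63,0.315,0,0,0,0,1],[0.63,0.315,0,0,0,0,1],[0.63,0.315,0,0,0,0,1],[0.63,0.315,0,0,0,0,1],[0.63,0.315,0,0,0,0,1],[0.63,0.315,0,0,0,0,1],[0.63,0.315,0,0,0,0,1],[0.63,0.315,0,0,0,0,1],[0.63,0.315,0,0,0,0,1],[0.63,0.315,0,0,0,0,1],[0.63,0.315,0,0,0,0,1],[0.63,0.315,0,0,0,0,1],[0.63,0.315,0,0,0,0,1],[0.63,0.315,0,0,0,0,1],[0.63,0.315,0,0,0,0,1],[0.63,0.315,0,0,0,0,1],[0.63,0.315,0,0,0,0,1],[0.63,0.315,0,0,0,0,1],[0.63,0.315,0,0,0,0,1]]]'

```text
time: 3.9
tool_pos: [0.5672, 0.1195, 0.4564]
tool_rot: [-3.141, 0.0, 1.491]
contact_force: [0.6, -0.2, -0.0]
opening: 0.0918
```

jog_arm --plan '[[[0,0,0.2,0,-0.51,0,1],[0,0,0.2,0,-0.51,0,1],[0,0,0.2,0,-0.51,0,1],[0,0,0.2,0,-0.51,0,1],[0,0,0.2,0,-0.51,0,1],[0,0,0.2,0,-0.51,0,1],[0,0,0.2,0,-0.51,0,1],[0,0,0.2,0,-0.51,0,1],[0,0,0,0,0,0,1]]]'

```text
time: 5.03
tool_pos: [0.5648, 0.0984, 0.3787]
tool_rot: [-3.136, 0.613, 1.495]
contact_force: [0.4, -0.1, -0.5]
opening: 0.0917
```

```bash
cat > look.py <<'E'
import sys
from h import *
from cell import status, read_camera, camera_info
from scipy.spatial.transform import Rotation as Ro
n,tag=sys.argv[1:3]
s=status.observe(); print(round(s["time"],2),s["tool_pos"].round(4),s["tool_rot"].round(3),s["contact_force"].round(2),round(s["opening"],4),s["qpos"].round(2))
c=camera_info(n); p,d=read_camera(n)
np.savez(f"pics/{tag}.npz",p=p,d=d,K=c["mtx"],T=c["world_to_cam"]); cv2.imwrite(f"pics/{tag}.png",p[:,:,::-1])
R=Ro.from_euler("xyz",s["tool_rot"]).as_matrix(); np.savez(f"pics/{tag}_pose.npz",R=R,t=s["tool_pos"])
print("tcp bench",tob(s["tool_pos"]).round(4)); Rb=np.stack([ex,ey,[0,0,1]])@R; print("tool axes in bench\n",Rb.round(3))
E
python3 look.py wrist w1
```

```text
5.03 [0.5648 0.0984 0.3787] [-3.136  0.613  1.495] [ 0.42 -0.1  -0.49] 0.0917 [ 0.33  0.54  0.96 -0.58  1.87  0.3 ]
tcp bench [-1.092e-01  2.000e-04  3.787e-01]
tool axes in bench
 [[-0.818 -0.002  0.575]
 [-0.004  1.    -0.002]
 [-0.575 -0.004 -0.818]]
```

View pics/w1.png

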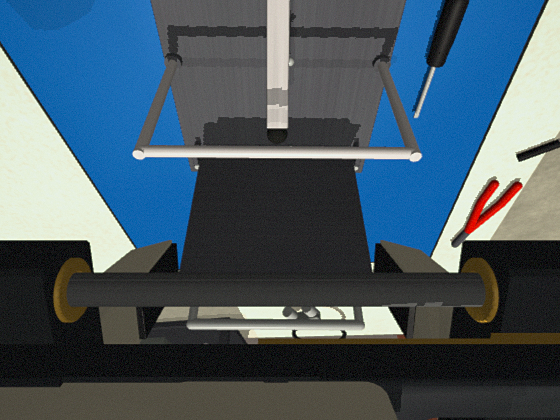

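jog_arm --plan '[[[0.5,0,0,0,0,0,1],[0.5,0,0,0,0,0,1],[0.5,0,0,0,0,0,1],[0.5,0,0.2,0,0,0,1],[0.48,0,0.5,0,0,0,1],[0,0,0.5,0,0,0,1],[0,0,0.5,0,0,0,1],[0,0,0.5,0,0,0,1],[0,0,0.4,0,0,0,1],[0,0,0,0,0,0,1]]]'

```text
time: 6.32
tool_pos: [0.5665, 0.1245, 0.2012]
tool_rot: [-3.138, 0.613, 1.493]
contact_force: [-0.1, 0.3, 0.5]
opening: 0.0917
```

```bash
python3 look.py wrist w2
```

```text
6.33 [0.5665 0.1245 0.2012] [-3.138  0.613  1.493] [-0.08  0.26  0.52] 0.0917 [ 0.37  0.65  1.24 -0.54  1.55  0.54]
tcp bench [-1.355e-01 -2.000e-04  2.012e-01]
tool axes in bench
 [[-0.818 -0.001  0.576]
 [-0.002  1.    -0.002]
 [-0.576 -0.003 -0.818]]
```

View pics/w2.png

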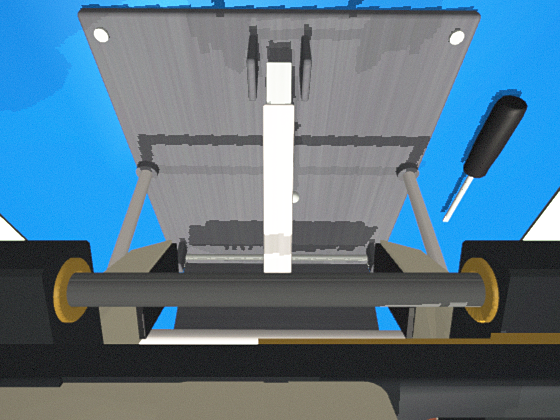

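Run:
```python
from h import *
p,d,K,T=load("w2"); t=load("top0"); s=load("scene0"); z=np.load("pics/w2_pose.npz");R,tt=z["R"],z["t"]
a=p[180:215,250:310]; cv2.imwrite("pics/w2z.png",cv2.resize(a[:,:,::-1],None,fx=10,fy=10,interpolation=cv2.INTER_NEAREST))
x,e=tri([((296,198),K,T),((240+264/4,160+263/4),t[2],t[3]),((150+357/3,100+371/3),s[2],s[3])]); print(x,e,tob(x))
print("button in tool",(R.T@(x-tt)).round(4))
C=(cloud(d,K,T)-tt)@R
print("btn depth",C[198,296].round(4),C[198,295].round(4))
for v in (120,150,180,198,205,215,230): 
    q=C[v,250:310]; k=(p[v,250:310].min(1)>200); print(v,q[k].min(0).round(4),q[k].max(0).round(4),q[k].mean(0).round(4),np.where(k)[0][[0,-1]]+250)
```

```text
[0.5763006  0.04336768 0.08964183] 0.0019309410173473862 [-0.05534952  0.0160758   0.08964183]
button in tool [-0.0013  0.0166  0.1373]
btn depth [-1.000e-04  1.710e-02  1.335e-01] [-0.0002  0.0163  0.1341]
120 [ 0.0628 -0.0094  0.1252] [0.0629 0.0137 0.1296] [0.0629 0.0021 0.1267] [263 293]
150 [ 0.0399 -0.0096  0.1254] [0.0402 0.0131 0.1281] [0.0401 0.0018 0.1266] [263 292]
180 [ 0.0161 -0.0091  0.1252] [0.0165 0.0134 0.1277] [0.0163 0.0022 0.1268] [264 292]
198 [-0.0009 -0.0092  0.1248] [0.002  0.019  0.1371] [0.0012 0.0044 0.1279] [264 298]
205 [-0.0046 -0.0092  0.1246] [-0.0038  0.0128  0.1277] [-0.0043  0.0018  0.1267] [264 291]
215 [-0.0135 -0.0093  0.1248] [-0.0122  0.0128  0.1292] [-0.0128  0.0018  0.1267] [264 291]
230 [-0.0261 -0.0094  0.1253] [-0.0252  0.013   0.128 ] [-0.0257  0.0018  0.1267] [264 291]
```

View pics/w2z.png

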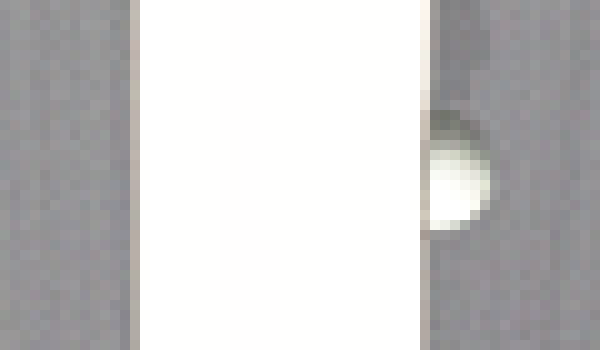

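jog_arm --plan '[[[-0.03,0.036,0.45,0,0,0,1],[0,0,0.45,0,0,0,1],[0,0,0.45,0,0,0,1],[0,0,0.45,0,0,0,1],[0,0,0.45,0,0,0,1],[0,0,0.45,0,0,0,1],[0,0,0.45,0,0,0,1],[0,0,0,0,0,0,0.6],[0,0,0,0,0,0,0.5]]]' --squeeze 30

```text
time: 7.5
tool_pos: [0.5626, 0.0337, 0.076]
tool_rot: [3.139, 0.612, 1.49]
contact_force: [0.3, 0.2, -0.0]
opening: 0.0761
```

```bash
python3 look.py wrist w3
```

```text
7.5 [0.5626 0.0337 0.076 ] [3.139 0.612 1.49 ] [ 0.29  0.23 -0.01] 0.0761 [ 0.23  0.72  1.49 -0.62  1.21  0.63]
tcp bench [-0.0446  0.0032  0.076 ]
tool axes in bench
 [[-0.819 -0.002  0.574]
 [-0.     1.     0.002]
 [-0.574  0.002 -0.819]]
```

View pics/w3.png

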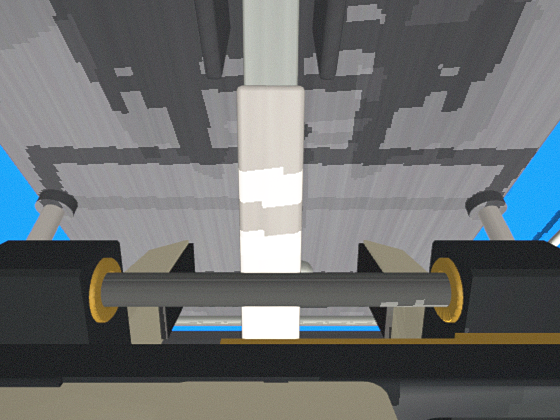

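jog_arm --plan '[[[0,-0.03,0.05,0,0,0,0.4],[0,0,0,0,0,0,0.3],[0,0,0,0,0,0,0.2],[0,0,0,0,0,0,0.1],[0,0,0,0,0,0,0.1],[0,0,0,0,0,0,0.1],[0,0,0,0,0,0,0.1]]]' --squeeze 30

```text
time: 8.43
tool_pos: [0.5603, 0.0315, 0.0732]
tool_rot: [3.141, 0.612, 1.49]
contact_force: [1.5, 1.0, 0.5]
opening: 0.0238
```

jog_arm --plan '[[[-0.05,0,0,0,0,0,0.1],[-0.05,0,0,0,0,0,0.1],[-0.05,0,0,0,0,0,0.1],[-0.05,0,0,0,0,0,0.1],[-0.05,0,0,0,0,0,0.1],[-0.05,0,0,0,0,0,0.1],[-0.05,0,0,0,0,0,0.1],[-0.05,0,0,0,0,0,0.1]]]'

```text
time: 9.43
tool_pos: [0.559, 0.0159, 0.0841]
tool_rot: [3.141, 0.61, 1.491]
contact_force: [3.1, 5.0, -2.2]
opening: 0.024
```

```bash
python3 look.py wrist w4; python3 look.py top t4
```

```text
9.43 [0.559  0.0159 0.0841] [3.141 0.61  1.491] [ 3.14  4.97 -2.2 ] 0.024 [ 0.21  0.7   1.52 -0.63  1.2   0.6 ]
tcp bench [-0.0266  0.001   0.0841]
tool axes in bench
 [[-0.819 -0.001  0.573]
 [-0.001  1.     0.001]
 [-0.573  0.    -0.819]]
9.47 [0.5589 0.0155 0.0844] [3.141 0.611 1.491] [ 1.97  2.84 -1.5 ] 0.0238 [ 0.21  0.7   1.52 -0.63  1.2   0.6 ]
tcp bench [-0.0261  0.001   0.0844]
tool axes in bench
 [[-0.819 -0.001  0.574]
 [-0.001  1.     0.001]
 [-0.574  0.    -0.819]]
```

View pics/w4.png

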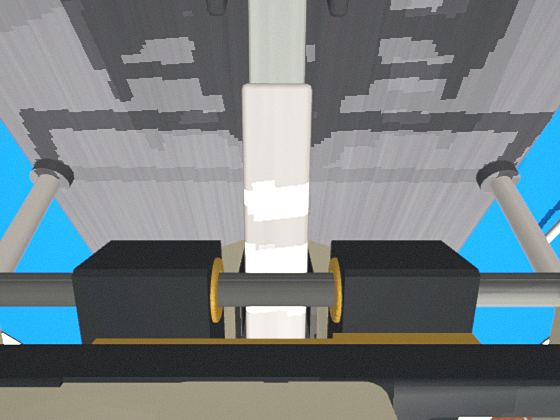

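jog_arm --plan '[[[-0.03,0,0,0,0,0,0.1],[-0.03,0,0,0,0,0,0.1],[-0.03,0,0,0,0,0,0.1],[-0.03,0,0,0,0,0,0.1],[-0.02,0,0,0,0,0,0.1],[-0.02,0,0,0,0,0,0.1],[-0.02,0,0,0,0,0,0.1],[-0.02,0,0,0,0,0,0.1],[0,0,0,0,0,0,0.1]]]'

```text
time: 10.65
tool_pos: [0.5582, 0.0071, 0.0902]
tool_rot: [3.141, 0.612, 1.491]
contact_force: [1.3, 3.7, 2.2]
opening: 0.0236
```

```bash
python3 look.py wrist w5;python3 look.py scene s5
python3 - <<'E'
from h import *
u=np.array([.819,0,.574]); a=tob([.5603,.0315,.0732])@u
z=np.load("pics/s5_pose.npz"); print(tob(z["t"])@u-a)
p=load("s5")[0]; cv2.imwrite("pics/s5z.png",cv2.resize(p[130:270,200:340][:,:,::-1],None,fx=5,fy=5,interpolation=cv2.INTER_CUBIC))
E
```

```text
10.65 [0.5582 0.0071 0.0902] [3.141 0.612 1.491] [1.29 3.74 2.23] 0.0236 [ 0.19  0.69  1.52 -0.64  1.2   0.59]
tcp bench [-0.0178  0.0009  0.0902]
tool axes in bench
 [[-0.819 -0.001  0.574]
 [-0.001  1.     0.001]
 [-0.574  0.    -0.819]]
10.7 [0.5582 0.0071 0.0902] [3.141 0.612 1.491] [2.12 3.96 2.66] 0.0235 [ 0.19  0.69  1.52 -0.64  1.2   0.59]
tcp bench [-0.0178  0.0009  0.0902]
tool axes in bench
 [[-0.819 -0.001  0.574]
 [-0.001  1.     0.001]
 [-0.574  0.    -0.819]]
0.029823707433810676
```

View pics/w5.png

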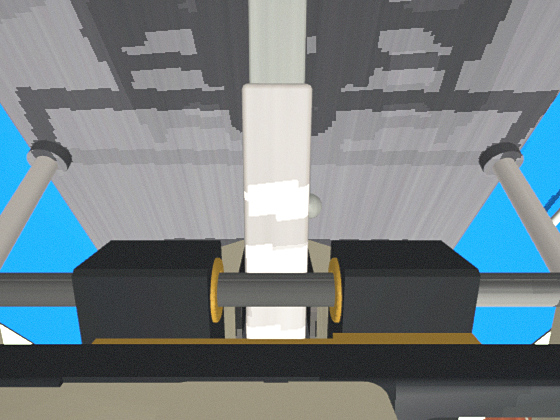

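View pics/s5z.png

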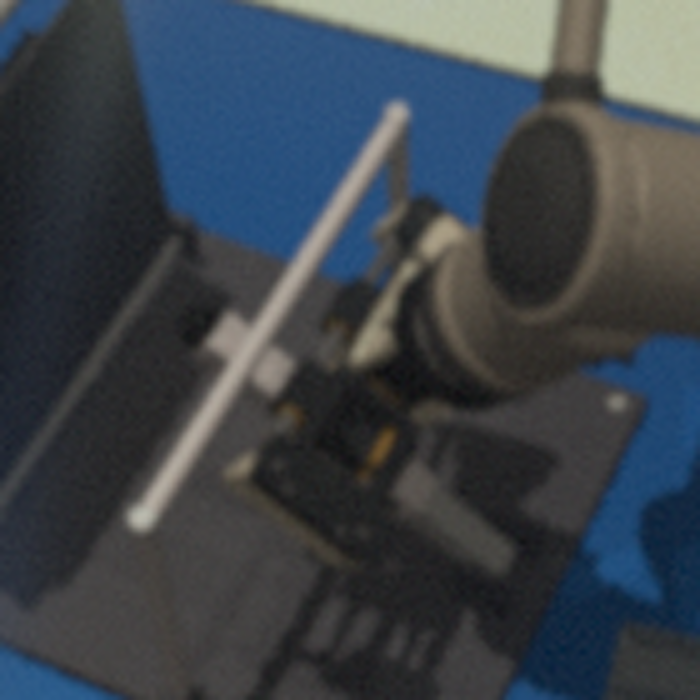

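jog_arm --plan '[[[0,0,0,0,0,0,0.5],[0,0,0,0,0,0,1],[0,0,0,0,0,0,1],[0,0,0,0,0,0,1],[0,0,-0.2,0,0,0,1],[0.1,0,-0.45,0,0,0,1],[0.1,0,-0.45,0,0,0,1],[0.1,0,-0.45,0,0,0,1],[0.1,0,-0.45,0,0,0,1],[0.1,0,-0.45,0,0,0,1],[0.1,0,-0.45,0,0,0,1],[0.1,0,-0.45,0,0,0,1]]]'

```text
time: 12.25
tool_pos: [0.568, 0.1325, 0.2084]
tool_rot: [3.141, 0.612, 1.491]
contact_force: [-0.5, 1.1, -0.2]
opening: 0.0918
```

```bash
python3 look.py wrist w6
```

```text
12.25 [0.568  0.1325 0.2084] [3.141 0.612 1.491] [-0.52  1.12 -0.17] 0.0918 [ 0.38  0.65  1.21 -0.54  1.57  0.54]
tcp bench [-0.1435  0.0006  0.2084]
tool axes in bench
 [[-0.819 -0.001  0.574]
 [-0.001  1.     0.001]
 [-0.574  0.    -0.819]]
```

View pics/w6.png

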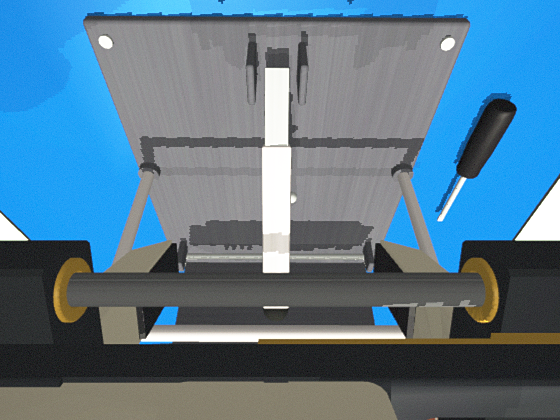

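The tube's lower edge has moved up the strut to row 147, and the button is visible standing out at (293,199). Next I raise the arm and reorient for the bar.

jog_arm --plan '[[[-0.36,0,-0.51,0,0,0,1],[-0.36,0,-0.51,0,0,0,1],[-0.36,0,-0.51,0,0,0,1],[-0.36,0,-0.51,0,0,0,1],[-0.36,0,-0.51,0,0,0,1],[-0.36,0,-0.51,0,0,0,1],[-0.36,0,-0.51,0,0,0,1],[-0.36,0,-0.51,0,0,0,1],[0,0,0,0,0.51,0,1],[0,0,0,0,0.51,0,1],[0,0,0,0,0.51,0,1],[0,0,0,0,0.51,0,1],[0,0,0,0,0.51,0,1],[0,0,0,0,0.51,0,1],[0,0,0,0,0.51,0,1],[0,0,0,0,0.51,0,1]]]'

```text
time: 14.3
tool_pos: [0.5678, 0.1308, 0.4572]
tool_rot: [3.141, -0.002, 1.491]
contact_force: [0.0, 0.2, -0.6]
opening: 0.0917
```

jog_arm --plan '[[[0,0,0,0,0,-0.7,1],[0,0,0,0,0,-0.7,1],[0,0,0,0,0,-0.7,1],[0,0,0,0,0,-0.7,1],[0,0,0,0,0,-0.7,1],[0,0,0,0,0,-0.7,1],[0,0,0,0,0,-0.7,1],[0,0,0,0,0,-0.7,1],[0,0,0,0,0,-0.7,1],[0,0,0,0,0,-0.7,1],[0,0,0,0,0,-0.7,1],[0,0,0,0,0,-0.7,1],[0,0,0,0,0,-0.7,1],[0,0,0,0,0,-0.7,1],[0,0,0,0,0,-0.7,1],[0,0,0,0,0,0,1]]]'

```text
time: 16.3
tool_pos: [0.5679, 0.1307, 0.457]
tool_rot: [-3.141, 0.0, 3.065]
contact_force: [0.2, -0.8, -0.4]
opening: 0.0918
```

```bash
python3 look.py top t7
python3 - <<'E'
from h import *
p=load("t7")[0]; cv2.imwrite("pics/t7z.png",cv2.resize(p[160:310,240:440][:,:,::-1],None,fx=4,fy=4,interpolation=cv2.INTER_CUBIC))
E
```

```text
16.3 [0.5679 0.1307 0.457 ] [-3.141  0.     3.065] [ 0.19 -0.82 -0.41] 0.0918 [ 0.09  0.42  0.79 -0.    1.93 -1.4 ]
tcp bench [-0.1417  0.0006  0.457 ]
tool axes in bench
 [[ 0.004 -1.     0.   ]
 [-1.    -0.004  0.   ]
 [-0.    -0.    -1.   ]]
```

View pics/t7z.png

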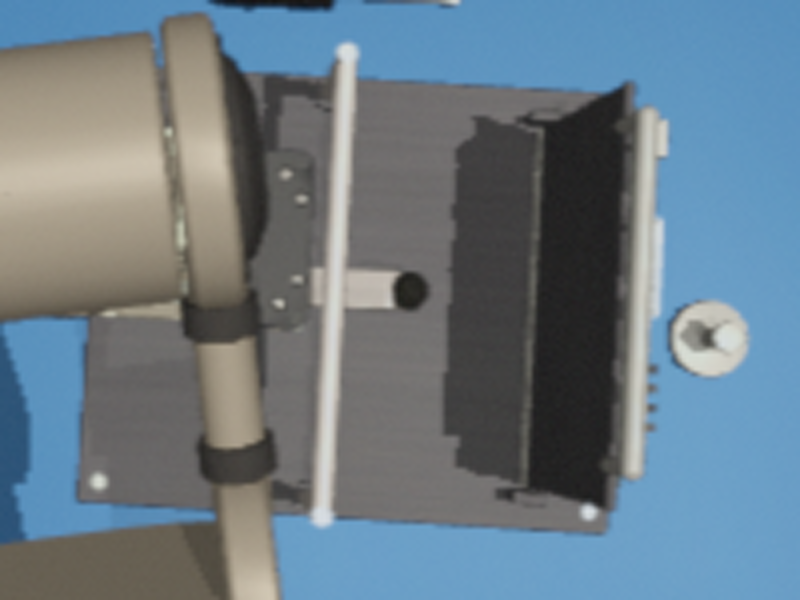

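jog_arm --plan '[[[0,-0.57,0,0,0,0,1],[0,-0.57,0,0,0,0,1],[0,-0.57,0,0,0,0,1],[0,-0.57,0,0,0,0,1],[0,-0.57,0,0,0,0,1],[0,-0.57,0,0,0,0,1],[0,-0.57,0,0,0,0,1],[0,-0.57,0,0,0,0,1],[0,-0.57,0,0,0,0,1],[0,-0.55,0,0,0,0,1],[0,0,0,-0.29,0,0,1],[0,0,0,0,0,0,1]]]'

```text
time: 17.85
tool_pos: [0.5464, -0.1532, 0.4567]
tool_rot: [3.098, -0.001, 3.063]
contact_force: [0.6, 0.8, 0.2]
opening: 0.0917
```

```bash
python3 look.py wrist w8
```

```text
17.85 [ 0.5464 -0.1532  0.4567] [ 3.098e+00 -1.000e-03  3.063e+00] [0.58 0.8  0.17] 0.0917 [-0.43  0.39  0.84  0.04  1.93 -1.91]
tcp bench [0.143  0.0022 0.4567]
tool axes in bench
 [[ 0.002 -0.999 -0.043]
 [-1.    -0.002 -0.001]
 [ 0.001  0.043 -0.999]]
```

View pics/w8.png

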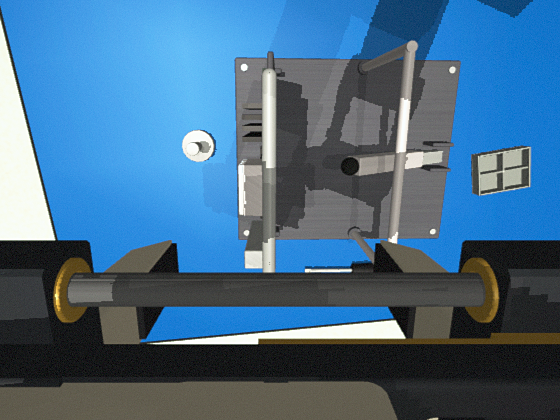

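Run:
```python
from h import *
p,d,K,T=load("w8"); z=np.load("pics/w8_pose.npz");R,tt=z["R"],z["t"]
C=(cloud(d,K,T)-tt)@R
for v in (80,110,150,190,220):
    q=C[v,255:285]; zm=np.sort(q[:,2]); k=np.abs(q[:,2]-np.median(zm[:6]))<.006
    print(v,k.sum(),q[k].min(0).round(4),q[k].max(0).round(4),tob(q[k].mean(0)@R.T+tt).round(4))
```

```text
80 15 [ 0.0924 -0.0102  0.1448] [0.0929 0.001  0.1509] [ 0.1414 -0.0905  0.3096]
110 14 [ 0.0695 -0.0105  0.1449] [0.0695 0.0002 0.1491] [ 0.1419 -0.0674  0.3099]
150 13 [ 0.037  -0.0109  0.1459] [3.730e-02 1.000e-04 1.496e-01] [ 0.1419 -0.0351  0.3095]
190 14 [ 0.0023 -0.0112  0.1447] [3.600e-03 1.000e-04 1.508e-01] [ 0.1421 -0.001   0.3094]
220 14 [-0.0248 -0.0115  0.145 ] [-0.0233  0.      0.1501] [0.1422 0.026  0.3094]
```

jog_arm --plan '[[[0,-0.11,0.42,0,0,0,1],[0,0,0.42,0,0,0,1],[0,0,0.42,0,0,0,1],[0,0,0.42,0,0,0,1],[0,0,0.42,0,0,0,1],[0,0,0.42,0,0,0,1],[0,0,0.42,0,0,0,1],[0,0,0.42,0,0,0,1],[0,0,0,0,0,0,0.6],[0,0,0,0,0,0,0.4],[0,0,0,0,0,0,0.3]]]' --squeeze 12

```text
time: 19.27
tool_pos: [0.5471, -0.1506, 0.29]
tool_rot: [3.099, 0.002, 3.066]
contact_force: [-0.2, 0.6, -0.3]
opening: 0.0663
```

```bash
python3 look.py wrist w9
```

```text
19.27 [ 0.5471 -0.1506  0.29  ] [3.099e+00 2.000e-03 3.066e+00] [-0.24  0.6  -0.26] 0.0663 [-0.43  0.39  1.28  0.04  1.48 -1.93]
tcp bench [0.1403 0.0027 0.29  ]
tool axes in bench
 [[ 0.005 -0.999 -0.043]
 [-1.    -0.005  0.002]
 [-0.002  0.043 -0.999]]
```

View pics/w9.png

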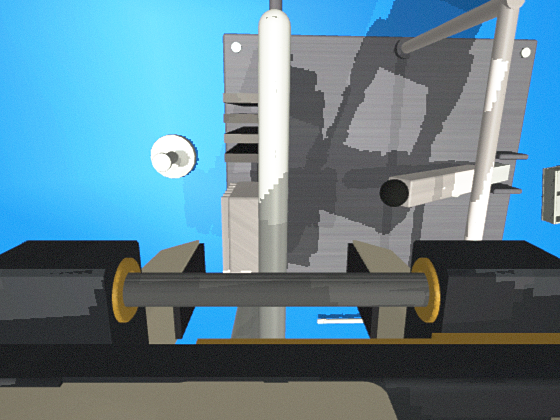

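jog_arm --plan '[[[0,0,0,0,0,0,0.3],[0,0,0,0,0,0,0.2],[0,0,0,0,0,0,0.15],[0,0,0,0,0,0,0.1],[0,0,0,0,0,0,0.05],[0,0,0,0,0,0,0.05],[0,0,0,0,0,0,0.05]]]' --squeeze 15

```text
time: 20.2
tool_pos: [0.5467, -0.1507, 0.2889]
tool_rot: [3.098, 0.0, 3.066]
contact_force: [-0.3, 0.2, 0.8]
opening: 0.0108
```

jog_arm --plan '[[[0,0.09,0.002,0.12,0,0,0.05],[0,0.184,0.003,0.24,0,0,0.05],[0,0.184,0.003,0.24,0,0,0.05],[0,0.184,0.003,0.24,0,0,0.05],[0,0.184,0.003,0.24,0,0,0.05],[0,0.184,0.003,0.24,0,0,0.05]]]'

```text
time: 20.95
tool_pos: [0.5511, -0.0996, 0.2861]
tool_rot: [-2.986, 0.002, 3.066]
contact_force: [3.9, -1.2, -2.2]
opening: 0.0111
```

```bash
cat > lean.py <<'E'
from h import *
from cell import status
from scipy.spatial.transform import Rotation as Ro
s=status.observe();R=Ro.from_euler("xyz",s["tool_rot"]).as_matrix()
g=tob(s["tool_pos"]-.0188*R[:,2]); v=g-np.array([.130,0,.030]); tz=np.stack([ex,ey,[0,0,1]])@R[:,2]
print("grasp",g.round(4),"lean pos",np.arctan2(-v[0],v[2]).round(4),"r",np.hypot(v[0],v[2]).round(4),"tool lean",np.arctan2(tz[0],-tz[2]).round(4),s["contact_force"].round(1),s["opening"])
E
python3 lean.py
```

```text
grasp [0.0862 0.0025 0.3046] lean pos 0.158 r 0.2781 tool lean 0.156 [ 3.9 -1.2 -2.2] 0.011073674855524095
```

jog_arm --plan '[[[0,0.184,0.003,0.24,0,0,0.05],[0,0.184,0.003,0.24,0,0,0.05],[0,0.184,0.003,0.24,0,0,0.05],[0,0.184,0.003,0.24,0,0,0.05],[0,0.184,0.003,0.24,0,0,0.05],[0,0.184,0.003,0.24,0,0,0.05],[0,0.184,0.003,0.24,0,0,0.05],[0,0.184,0.003,0.24,0,0,0.05],[0,0.184,0.003,0.24,0,0,0.05],[0,0,0,0,0,0,0.05]]]'

```text
time: 22.2
tool_pos: [0.5579, -0.0201, 0.2599]
tool_rot: [-2.664, 0.003, 3.069]
contact_force: [6.4, 0.2, -2.5]
opening: 0.0109
```

```bash
python3 lean.py; python3 look.py scene s10
python3 - <<'E'
from h import *
p=load("s10")[0]; cv2.imwrite("pics/s10z.png",cv2.resize(p[60:300,130:370][:,:,::-1],None,fx=2.5,fy=2.5,interpolation=cv2.INTER_CUBIC))
E
```

```text
grasp [0.0008 0.0028 0.2766] lean pos 0.4826 r 0.2784 tool lean 0.4778 [ 6.4  0.2 -2.5] 0.010930385345074976
22.2 [ 0.5579 -0.0201  0.2599] [-2.664e+00  3.000e-03  3.069e+00] [ 6.35  0.17 -2.54] 0.0109 [ 0.09  0.45  1.37 -0.48  1.42 -1.32]
tcp bench [0.0094 0.0029 0.2599]
tool axes in bench
 [[ 0.009 -0.888  0.46 ]
 [-1.    -0.007  0.007]
 [-0.003 -0.46  -0.888]]
```

View pics/s10z.png

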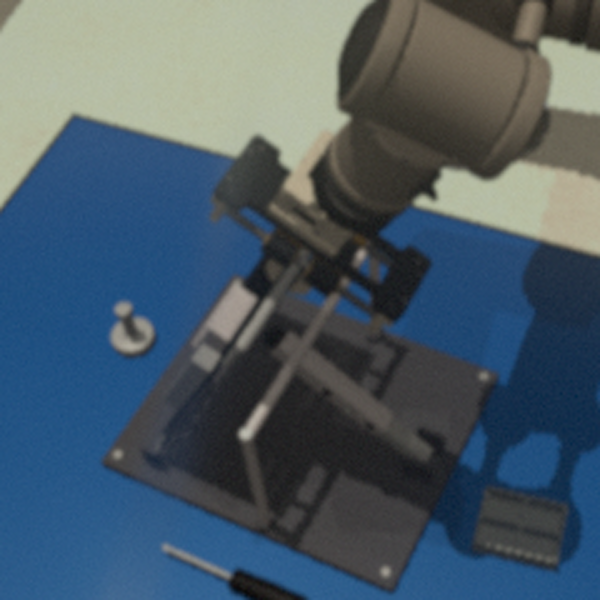

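jog_arm --plan '[[[0,0.092,0.001,0.12,0,0,0.05],[0,0.092,0.001,0.12,0,0,0.05],[0,0.092,0.001,0.12,0,0,0.05],[0,0.061,0.001,0.08,0,0,0.05],[0,0.031,0,0.04,0,0,0.05],[0,0,0,0,0,0,0.05]]]'

```text
time: 23.0
tool_pos: [0.5593, -0.005, 0.2513]
tool_rot: [-2.592, 0.004, 3.069]
contact_force: [6.9, 0.6, -1.5]
opening: 0.0115
```

```bash
python3 lean.py
```

```text
grasp [-0.0156  0.0029  0.2674] lean pos 0.5503 r 0.2785 tool lean 0.5493 [ 6.9  0.6 -1.5] 0.01152133346893853
```

jog_arm --plan '[[[0,0.026,0,0.033,0,0,0.05],[0,0.026,0,0.033,0,0,0.05],[0,0.026,0,0.033,0,0,0.05],[0,0.026,0,0.033,0,0,0.05],[0,0,0,0,0,0,0.05]]]'

```text
time: 23.62
tool_pos: [0.5596, -0.0007, 0.2486]
tool_rot: [-2.572, 0.004, 3.068]
contact_force: [6.4, 1.4, -1.4]
opening: 0.0113
```

```bash
python3 lean.py
```

```text
grasp [-0.0202  0.0029  0.2645] lean pos 0.5697 r 0.2785 tool lean 0.5691 [ 6.4  1.4 -1.4] 0.01131721604722841
```

jog_arm --plan '[[[0,0.026,0,0.033,0,0,0.05],[0,0.026,0,0.033,0,0,0.05],[0,0,0,0,0,0,0.05]]]'

```text
time: 24.0
tool_pos: [0.5598, 0.0015, 0.2473]
tool_rot: [-2.563, 0.004, 3.068]
contact_force: [6.3, 1.1, -1.7]
opening: 0.0116
```

```bash
python3 lean.py
```

```text
grasp [-0.0225  0.0029  0.263 ] lean pos 0.5796 r 0.2785 tool lean 0.579 [ 6.3  1.1 -1.7] 0.011605553344302015
```

jog_arm --plan '[[[0,0.026,0,0.033,0,0,0.05],[0,0,0,0,0,0,0.05]]]'

```text
time: 24.25
tool_pos: [0.5599, 0.0025, 0.2466]
tool_rot: [-2.557, 0.004, 3.068]
contact_force: [6.4, 0.5, -1.6]
opening: 0.0116
```

```bash
python3 lean.py; python3 look.py top t11; python3 look.py wrist w11
```

```text
grasp [-0.0236  0.0029  0.2623] lean pos 0.5843 r 0.2785 tool lean 0.5841 [ 6.4  0.5 -1.6] 0.011559687805337384
24.25 [0.5599 0.0025 0.2466] [-2.557  0.004  3.068] [ 6.41  0.45 -1.58] 0.0116 [ 0.17  0.5   1.36 -0.57  1.45 -1.2 ]
tcp bench [-0.0133  0.003   0.2466]
tool axes in bench
 [[ 0.008 -0.834  0.551]
 [-1.    -0.004  0.008]
 [-0.004 -0.551 -0.834]]
24.3 [0.5599 0.0025 0.2466] [-2.558  0.004  3.068] [ 5.98  0.99 -2.33] 0.0114 [ 0.17  0.5   1.36 -0.57  1.45 -1.2 ]
tcp bench [-0.0133  0.003   0.2466]
tool axes in bench
 [[ 0.008 -0.834  0.551]
 [-1.    -0.004  0.008]
 [-0.004 -0.551 -0.834]]
```

View pics/w11.png

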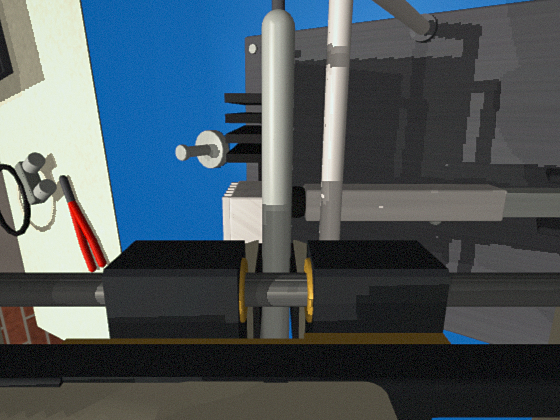

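jog_arm --plan '[[[0,0.026,0,0.033,0,0,0.05],[0,0,0,0,0,0,0.05]]]'

```text
time: 24.6
tool_pos: [0.56, 0.0035, 0.2459]
tool_rot: [-2.552, 0.004, 3.068]
contact_force: [5.5, -0.4, -2.1]
opening: 0.0113
```

```bash
python3 lean.py
```

```text
grasp [-0.0247  0.0029  0.2616] lean pos 0.589 r 0.2785 tool lean 0.5892 [ 5.5 -0.4 -2.1] 0.011325817534306825
```

jog_arm --plan '[[[0,0.026,0,0.033,0,0,0.05],[0,0,0,0,0,0,0.05]]]'

```text
time: 24.85
tool_pos: [0.56, 0.0041, 0.2455]
tool_rot: [-2.547, 0.004, 3.068]
contact_force: [6.4, -1.2, -0.6]
opening: 0.0111
```

```bash
python3 lean.py
```

```text
grasp [-0.0255  0.0029  0.261 ] lean pos 0.5923 r 0.2785 tool lean 0.595 [ 6.4 -1.2 -0.6] 0.01113645068839892
```

jog_arm --plan '[[[0,0.03,0,0,0,0,0.05],[0,0,0,0,0,0,0.05]]]'

```text
time: 25.1
tool_pos: [0.5601, 0.0047, 0.2451]
tool_rot: [-2.545, 0.005, 3.068]
contact_force: [6.3, -3.6, 0.8]
opening: 0.0109
```

```bash
python3 lean.py
```

```text
grasp [-0.0261  0.0029  0.2607] lean pos 0.5949 r 0.2785 tool lean 0.5961 [ 6.3 -3.6  0.8] 0.01090208856423967
```

jog_arm --plan '[[[0,0,0,0,0,0,0.15],[0,0,0,0,0,0,0.2],[0,0,0,0,0,0,0.3],[0,0,0,0,0,0,0.5],[0,0,0,0,0,0,0.5]]]'

```text
time: 25.72
tool_pos: [0.5584, 0.0049, 0.2442]
tool_rot: [-2.546, -0.0, 3.066]
contact_force: [0.2, 0.1, -0.4]
opening: 0.0426
```

```bash
python3 lean.py;python3 look.py wrist w12
```

```text
grasp [-0.0261  0.0013  0.2598] lean pos 0.5967 r 0.2778 tool lean 0.5951 [ 0.2  0.1 -0.4] 0.042601112564878904
25.73 [0.5584 0.0049 0.2442] [-2.546 -0.     3.066] [ 0.23  0.1  -0.41] 0.0426 [ 0.18  0.51  1.36 -0.58  1.46 -1.19]
tcp bench [-0.0155  0.0014  0.2442]
tool axes in bench
 [[ 0.005 -0.828  0.561]
 [-1.    -0.004  0.003]
 [ 0.    -0.561 -0.828]]
```

View pics/w12.png

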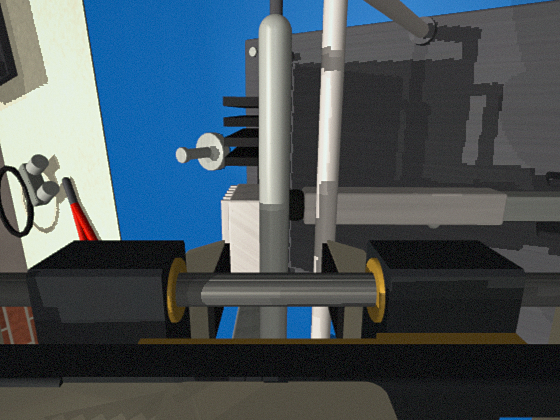

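jog_arm --plan '[[[0,0,0,0,0,0,0.6],[0,0,-0.2,0,0,0,0.6],[0,0,-0.4,0,0,0,0.6],[0,0,-0.5,0,0,0,0.6],[0,0,-0.5,0,0,0,0.6],[0,0,-0.5,0,0,0,0.6],[0,0,-0.5,0,0,0,0.6],[0,0,-0.5,0,0,0,0.6],[0,0,0,0,0,0,0.6],[0,0,0,0,0,0,0.6]]]'

```text
time: 27.02
tool_pos: [0.5649, 0.0913, 0.3719]
tool_rot: [-2.546, -0.001, 3.066]
contact_force: [-0.2, 0.1, -0.2]
opening: 0.0552
```

```bash
python3 look.py wrist w13;python3 look.py scene s13;python3 look.py top t13|tail -0
python3 - <<'E'
from h import *
p=load("s13")[0]; cv2.imwrite("pics/s13z.png",cv2.resize(p[60:300,130:370][:,:,::-1],None,fx=2.5,fy=2.5,interpolation=cv2.INTER_CUBIC))
p,d,K,T=load("w13");B=tob(cloud(d,K,T))
m=(p.min(2)>90)&(np.abs(B[...,1])<.095)&(B[...,2]>.24)&(B[...,2]<.29)
q=B[m]; print(m.sum(), np.median(q,0)); 
for y in (-.08,-.04,0.,.04):
    k=np.abs(q[:,1]-y)<.01
    if k.any(): print(y,q[k][:,[0,2]].min(0).round(4),q[k][:,[0,2]].max(0).round(4),k.sum())
E
```

```text
27.02 [0.5649 0.0913 0.3719] [-2.546e+00 -1.000e-03  3.066e+00] [-0.22  0.09 -0.15] 0.0552 [ 0.32  0.52  1.   -0.57  1.83 -1.27]
tcp bench [-0.1022  0.0008  0.3719]
tool axes in bench
 [[ 0.005 -0.828  0.561]
 [-1.    -0.005  0.002]
 [ 0.001 -0.561 -0.828]]
27.07 [0.5648 0.091  0.3717] [-2.546e+00 -2.000e-03  3.065e+00] [ 0.06 -0.14  0.32] 0.055 [ 0.32  0.52  1.   -0.57  1.83 -1.27]
tcp bench [-0.1019  0.0008  0.3717]
tool axes in bench
 [[ 0.005 -0.828  0.561]
 [-1.    -0.005  0.001]
 [ 0.002 -0.561 -0.828]]
2386 [-0.02723105 -0.02108649  0.26392529]
-0.08 [-0.0314  0.2596] [-0.0212  0.2658] 351
-0.04 [-0.0313  0.2593] [-0.0214  0.266 ] 299
0.0 [-0.031   0.2595] [-0.0186  0.2663] 278
0.04 [-0.0306  0.26  ] [-0.0196  0.2663] 263Exception ignored on flushing sys.stdout:
BrokenPipeError: [Errno 32] Broken pipe
```

View pics/w13.png

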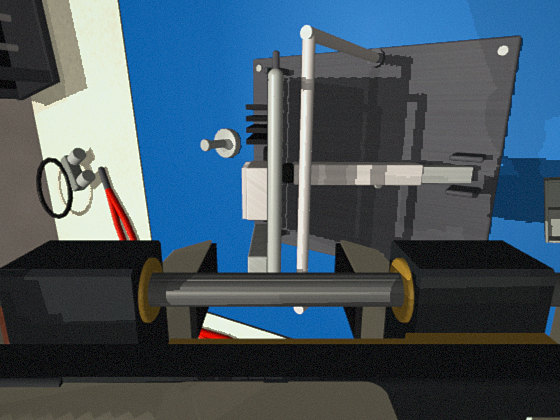

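View pics/s13z.png

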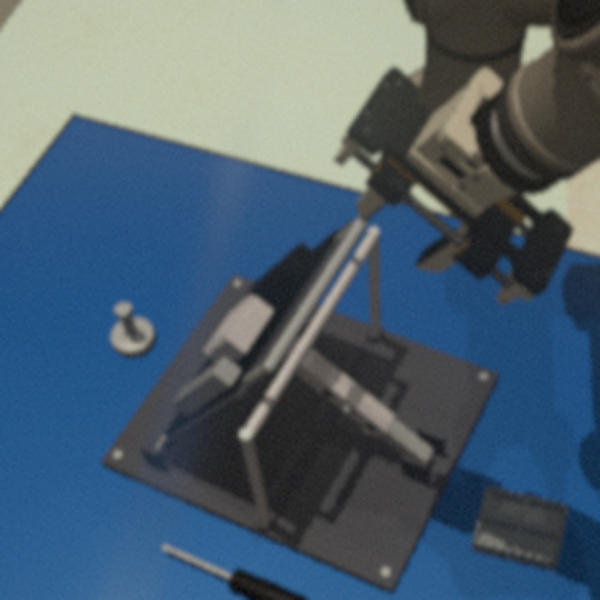

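```bash
python3 -c "
from cell import ticket
print(ticket.hand_in())"
```

```text
the job is handed in; nothing more can be done
None
```

The strut is locked one hole longer and the tray is resting on its rubber tip. The job was handed in at about 27 s of the 58 s; the hand-in gave no verdict.

- **Strut:** I pinched the tube across the button until the gripper read 24 mm, which is flush. I then slid the tube out 29.8 mm by the arm's own reading. The wrist pictures showed the button snapped out through the next hole, and it was still out in the last one.
- **Tray:** I gripped the bar, turned the tray over about its hinge at no more than about 0.3 rad/s, and pressed it lightly onto the tip. The pushing force rose to about 4 N at contact. I then opened the fingers slowly and backed away about 155 mm.
- **Last checks:** After release the bar sat where I left it, and the gripper's force reading was about zero. The bystanders looked unmoved in the scene and wrist pictures.
- **Slight disagreement:** My cameras put the tray's lean at about 0.594 rad, against the nominal 0.58. That is within the allowed 0.54 to 0.615, and I put the difference down to a few millimetres of error in my bench frame. I could not read the contact force between tray and tip directly, so that rests on the force rise and the tray staying put.

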